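# Fetch the wide paint spreader and hold it ready over the canvas

## Task

Lift the wooden flap of the storage box wide open and leave it standing open, then gently draw out the wider of the two grey spreaders, which is brittle, leaving the narrow one in its slot. Finish while holding the spreader still over the middle of the blank canvas, ready for a swipe: upright with its plain edge down, square across the canvas's width, about 3 cm above the canvas and not touching it; do not put it down or let go, and leave everything else on the table where it is.

Things in the scene. Friction and masses are not known exactly. Their poses are not given: they have to be found in the camera images.
- kit: fixed plywood box, 190 (its x) x 150 (its y) x 100 high, walls and floor 6 thick; origin under its centre, z up. The flap hinges on its +x rim, away from the robot. Inside, two slots along its y, at x = -45 and +20: 8 mm gaps between rails that rise 30 above the inner floor. A spreader stands in each, which in which varies
- flap (a joint): hinge of the box's wooden flap (190 x 150 x 8, 0.25 kg): 0 = shut on the rim, 1.57 = vertical, stop at 1.9; may start ajar (up to 0.2). Stiff: the flap stays where it is left; lifting it at the handle takes about 4 to 5 N
- flap_handle (a point): middle of the flap's steel bar handle: round, 11 diameter, 75 long, parallel to the box's y, 35 above the flap's outer face and 10 in from its free (robot-side) edge; axes turn with the flap, at 0 they equal the box's. Open gap below the bar. The bar can turn between the fingers, so the tool can keep pointing down all the way
- flap_hinge (a point): point on the flap's hinge axis (along the box's y), middle of the box's +x rim, 100 above the table, at the flap's underside; axes turn with the flap
- spreader: the wide paint spreader, to be taken: grey plastic plate 110 wide (its y), 80 high (its z), 6 thick (its x), top 22 mm 10 thick; about 80 g; origin at the middle of its bottom edge, z up. Stands loosely in a slot on the box's inner floor, top edge 14 below the rim, may lean a few degrees. Brittle: a grip of 20 to 40 N holds it well; it cracks above 50 N per finger
- spreader_small: the narrow spreader: same shape, material and height, but 60 wide; stands in the other slot; stays where it is
- canvas_top (a point): centre of the upper face of a blank canvas lying level on four upturned cups, fixed: 220 (its x, the length) x 150 (its y, the width), upper face 78 above the table; z up
- cup_mid: red open cup, 64 across the rim, 75 high, origin under its centre; a bystander between box and canvas, towards the back
- cup_near: white open paper cup, 60 across the rim, 70 high, origin under its centre; a bystander in front of the canvas, near the robot
- paint_a: red paint bottle, 54 across, 160 high, closed, opaque, standing upright; origin at the centre of its underside; a bystander
- paint_b: yellow paint bottle, 54 across, 160 high, closed, opaque, standing upright; origin at the centre of its underside; a bystander
- water: water bottle, 64 across, 200 high, standing upright; origin under its centre; a bystander
- pot: small blue paint pot, 60 across, 60 high, closed, opaque, standing upright; origin at the centre of its underside; a bystander
- brush: paint brush lying on the table to the right of the canvas; origin at its middle, on its underside, its x along it; a bystander
- canvas: the same blank canvas together with its cups; origin on the table under its centre, axes parallel to those of canvas_top; must not be touched

How it is judged:
By the outcome, as a careful person would: the job done as asked, in the order asked, and still so for the second after the job is handed in, while the arm keeps its last pose, push and grip.
It also fails if it takes over 59 s, if anything falls off the work surface, if the arm or the gripper's body presses on something with over 40 N, if the wrist force passes 120 N, or if a joint passes its speed limit or range.

## Robot

A 6-joint arm with a two-finger parallel gripper is mounted at the origin on the work surface. World frame = base frame: x ahead of the robot, y to its left, z up, the work surface at z = 0. Lengths are in mm, angles in degrees, forces in N, time in s.
With the tool pointing down it reaches from about 350 to 850 mm from the base axis. Payload 8.1 kg.
Tool frame: the origin (TCP) lies midway between the tips of the shut fingers; the grasp point (between the pads) lies 19 mm behind it; z points along the fingers, y is the line along which they close (so a half turn about z gives the same grasp; the last joint's range is limited). The gripper opens to 85 mm and grips with 20 to 120 N. Pads are 22 mm wide; open, the fingers measure 114 mm over their backs; the gripper's body (76 mm by 85 mm) begins 54 mm behind the grasp point. The pads swing forward as they close: fully open they stand 13 mm farther back than shut.
Start: joints at [-81.096, 7.471, 85.268, -0, 87.261, -4.893], TCP at [143.108, -582.688, 198.492] pointing down, gripper open.
Joint ranges: [-169.43, 169.43], [-51.17, 129.36], [1.28, 143.12], [-76.62, 256.62], [0, 156.53], [-152.29, 152.29]. Speed limits (degrees/s): [136.94, 136.94, 159.86, 180, 180, 180].

## Interface

Orientations are given as [roll, pitch, yaw] about the fixed x, y, z axes, in that order (R = Rz(yaw) Ry(pitch) Rx(roll)).
In Python, from bench import r gives the robot as it stands.
- The arm moves only by the shell command python3 steer.py [FORCE], which reads ROWS from standard input. ROWS is a JSON list of rows, 1 to 8 of them, each written [[rx, ry, rz], [dx, dy, dz], opening]: a rotation vector rx, ry, rz in units of 2 degrees, then dx, dy, dz in units of 50 mm, then the finger opening in mm; each row is the pose to reach, as a shift and turn from the pose commanded when the command began, along the tool's axes at that moment; what a row does not reach only later rows make up. A row lasts 1/8 s, in which the tool goes at most 62.5 mm and 10.7 degrees, less where a joint would pass 70% of its speed; a pose out of reach is approached as far as the arm can. The fingers move at their own pace and stop on an object; FORCE is the grip in N (left out, the last holds). Time passes only in rows, so rows that do not move let the fingers close. It prints the time, the measured TCP pose, the force, the opening and the grip force at its end. Input that does not fit is refused with a message, and nothing moves.
- r.sense(): the state, without advancing time (a new reading comes with each control period).
- r.snapshot(name): name is "side" or "top"; returns a dict with "pixels" (400x640x3 uint8, blue, green, red), "fx", "fy", "cx", "cy" (pixels), "pose" (4x4, takes a point from camera to world coordinates). Camera axes: x right, y up, looking along -z (the intrinsics and any distortion apply to the point x, -y, -z); pixel columns grow to the right and rows downward; lengths in mm; the calibration is good to about 2 mm. A picture is of the moment at which its call begins. There is no depth.
- r.hand_in(): hands the job in; it is judged then, once.
The state is a dict: "time": time; "joint_pos": joint angles; "qd": joint speeds; "joint_efforts": joint torques, N m; "tool_pos": TCP position; "tcp_rot": TCP orientation; "ft_force": force on the tool from outside, world axes, zero at the start; "wrist_torque": the same for the moment, N m; "finger_gap": finger opening in mm; "grip_force": force on a finger pad.
Only numpy, scipy, OpenCV 4.12 (cv2) and the standard library are available. Lean on these libraries where they do the work, as an engineer would, in place of code of your own. Each camera call takes 0.05 s, during which the arm holds its last target. There are 200 camera calls.

## Working session

There is one attempt and no reset: what is moved stays moved. The work goes in short steps, Python scripts to look and compute and a shell command to move; the robot and the scene stay as the last step left them, time stands still between calls to the robot, and variables do not carry over. Pictures are saved under pics/ and viewed, at most 10 in all, crops included, and the job is handed in when it is done.

```bash
ls; mkdir -p pics
python3 - <<'E'
from bench import r
import cv2, json
for n in ("side","top"):
    s=r.snapshot(n); cv2.imwrite(f"pics/{n}0.png",s["pixels"])
    print({k:(v.tolist() if hasattr(v,'tolist') else v) for k,v in s.items() if k!="pixels"})
print(r.sense())
E
```

```text
bench.py
pics
steer.py
{'fx': 421.4079749125899, 'fy': 421.4079749125899, 'cx': 320.51926056603816, 'cy': 197.24215133403297, 'pose': [[-0.9000136370095082, 0.31825040179190894, -0.2978122478277305, 168.60698454283042], [-0.43575884524708447, -0.642156525480245, 0.630673628410184, 815.9345253360408], [0.00947005733058498, 0.6973891872852831, 0.7166300576111273, 1069.7156220798126], [0.0, 0.0, 0.0, 1.0]]}
{'fx': 433.3130898646563, 'fy': 433.3130898646563, 'cx': 321.1191195887263, 'cy': 205.36507564477063, 'pose': [[0.003916061286565342, 0.9943125577586421, -0.1064293284178136, 381.5591222185728], [-0.9999415406094323, 0.004966304786187375, 0.00960474780542449, -18.896826933311143], [0.01007868184015042, 0.10638549384308774, 0.9942738792063921, 1649.2163758327847], [0.0, 0.0, 0.0, 1.0]]}
{'time': 0.1, 'joint_pos': array([-8.10963715e+01,  7.51184224e+00,  8.53243468e+01,  2.25988061e-03,
        8.72617361e+01, -4.89286362e+00]), 'qd': array([ 0.01523324, -0.07724771, -0.16542444, -0.00617196,  0.03092875,
        0.04510631]), 'joint_efforts': array([-6.32218471e-04, -5.70952177e+01, -5.01943266e+01, -2.81684770e-04,
        8.16528162e-03,  1.35608644e-05]), 'tool_pos': array([ 143.03626721, -582.12384092,  197.52579159]), 'tcp_rot': array([-1.79902624e+02, -1.06011939e-02,  1.37963732e+01]), 'ft_force': array([-0.42879429,  0.23861502, -0.06770299]), 'wrist_torque': array([-0.06755101,  0.04236023,  0.04228285]), 'grip_force': 0.0, 'finger_gap': 85.21731973482062}
```

View pics/side0.png

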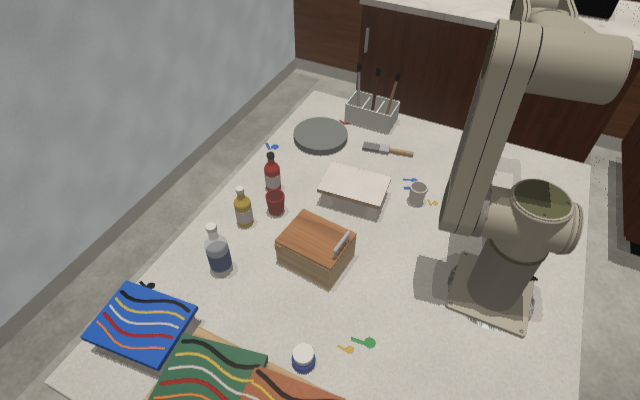

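View pics/top0.png

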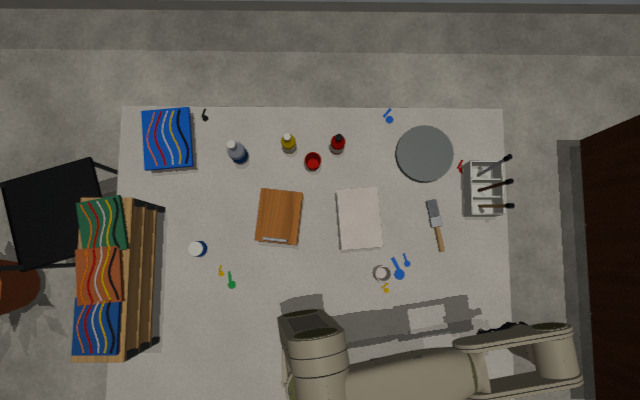

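The side view shows the box flap around (315,240), the handle at (342,243) and the canvas at (354,188). In the top view the flap is at (279,216), the handle bar at (280,239) and the canvas at (359,218). The red cup is at (312,161) and the white cup at (382,272).

```bash
cat > h.py <<'E'
from bench import r
import cv2, numpy as np
from scipy.spatial.transform import Rotation as R
def ray(s,p):
    T=np.array(s["pose"]); d=T[:3,:3]@np.array([(p[0]-s["cx"])/s["fx"],-(p[1]-s["cy"])/s["fy"],-1]); return T[:3,3],d/np.linalg.norm(d)
def onz(s,p,z):
    o,d=ray(s,p); return o+d*(z-o[2])/d[2]
def tri(s1,p1,s2,p2):
    (a,u),(b,v)=ray(s1,p1),ray(s2,p2); k=np.linalg.lstsq(np.c_[u,-v],b-a,rcond=None)[0]
    A,B=a+k[0]*u,b+k[1]*v; return (A+B)/2,np.linalg.norm(A-B)
def proj(s,P):
    T=np.array(s["pose"]); c=T[:3,:3].T@(np.array(P)-T[:3,3]); return np.array([s["cx"]+s["fx"]*c[0]/-c[2], s["cy"]-s["fy"]*c[1]/-c[2]])
def crop(s,x,y,w,h,k):
    return cv2.resize(s["pixels"][y:y+h,x:x+w],None,fx=k,fy=k,interpolation=cv2.INTER_CUBIC)
E
python3 - <<'E'
from h import *
t,s=r.snapshot("top"),r.snapshot("side")
a=crop(t,250,180,140,80,5); b=crop(s,265,160,140,130,5)[:]
cv2.imwrite("pics/c1.png",a); cv2.imwrite("pics/c2.png",crop(s,265,155,135,130,4))
# canvas + flap masks in top
def quad(im,m,n):
    m=cv2.morphologyEx(m.astype(np.uint8)*255,cv2.MORPH_OPEN,np.ones((3,3)))
    c,_=cv2.findContours(m,cv2.RETR_EXTERNAL,cv2.CHAIN_APPROX_NONE)
    for k in sorted(c,key=cv2.contourArea)[::-1][:n]: 
        print(cv2.contourArea(k),cv2.minAreaRect(k),cv2.approxPolyDP(k,4,True)[:,0].tolist())
for im,x0,y0,x1,y1 in ((t,240,180,310,250),(s,265,205,360,290)):
    p=im["pixels"].astype(int); m=np.zeros(p.shape[:2],bool); m[y0:y1,x0:x1]=True
    quad(p,m&(p[...,2]-p[...,0]>45),2)
print(t["pixels"][218,359],t["pixels"][255,340],t["pixels"][200,320],s["pixels"][185,354],s["pixels"][170,400])
E
```

```text
2017.0 ((278.4369201660156, 215.9918975830078), (42.16767883300781, 53.332706451416016), 7.305759906768799) [[261, 188], [255, 239], [278, 237], [296, 244], [302, 193]]
2259.5 ((310.7169189453125, 236.6353759765625), (63.90147018432617, 47.64875030517578), 19.440034866333008) [[302, 209], [277, 237], [281, 244], [275, 248], [280, 250], [282, 244], [331, 268], [336, 261], [332, 249], [346, 229]]
35.0 ((352.0, 236.0), (8.0, 6.0), 90.0) [[355, 233], [350, 232], [349, 240]]
[148 157 166] [133 142 147] [135 145 149] [197 207 215] [179 190 194]
```

View pics/c1.png

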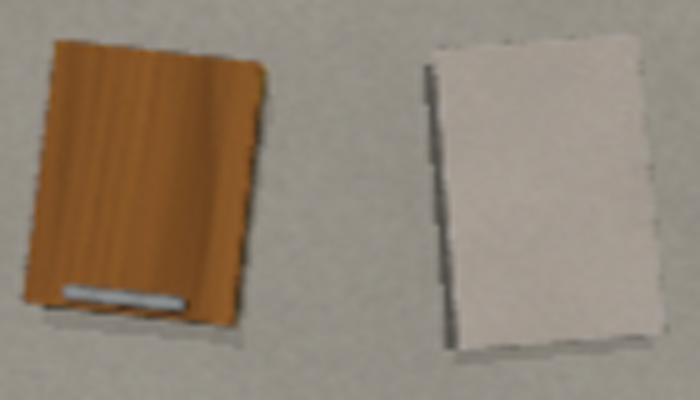

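View pics/c2.png

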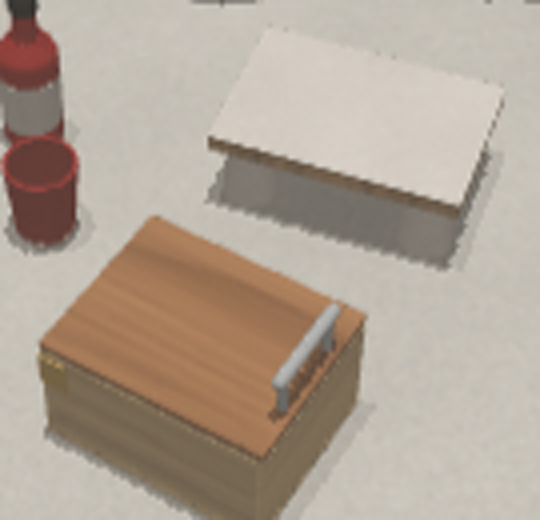

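Both crops are clear. In the top crop the flap corners are (55,41), (264,64), (236,325), (25,300), and the bar runs from (62,290) to (186,304). The side crop shows the same corners and the bar from (277,384) to (335,308). I'll triangulate these points.

Run:
```python
from h import *
np.set_printoptions(precision=1,suppress=True)
t,s=r.snapshot("top"),r.snapshot("side")
T=lambda p:((p[0]+.5)/5-.5+250,(p[1]+.5)/5-.5+180)
S=lambda p:((p[0]+.5)/4-.5+265,(p[1]+.5)/4-.5+155)
pts={"f+x+y":((55,41),(41,346)),"f+x-y":((264,64),(157,216)),"f-x-y":((236,325),(366,318)),"f-x+y":((25,300),(265,458)),
"h+y":((62,291),(277,383)),"h-y":((186,304),(336,309)),
"c+x+y":((432,48),(210,140)),"c+x-y":((638,36),(272,30)),"c-x-y":((664,332),(503,93)),"c-x+y":((458,349),(462,206))}
P={}
for k,(a,b) in pts.items():
    P[k],e=tri(t,T(a),s,S(b)); print(k,P[k],round(e,1))
f=np.mean([P[k] for k in P if k[0]=='f'],0);c=np.mean([P[k] for k in P if k[0]=='c'],0);h=np.mean([P[k] for k in P if k[0]=='h'],0)
print("flap",f,"canvas",c,"handle",h)
an=lambda v:np.degrees(np.arctan2(v[1],v[0]))
for o in "fc":
    print(o,"x dirs",an(P[o+"+x+y"]-P[o+"-x+y"]),an(P[o+"+x-y"]-P[o+"-x-y"]),"y dirs-90",an(P[o+"+x+y"]-P[o+"+x-y"])-90,an(P[o+"-x+y"]-P[o+"-x-y"])-90)
print("bar",an(P["h+y"]-P["h-y"])-90)
st=r.sense(); Rt=R.from_euler('xyz',st["tcp_rot"],degrees=True).as_matrix(); print(st["tool_pos"],Rt)
# red cup, white cup rims
for nm,pt,z in (("red",(312.5,161),75),("white",(382,272),70)): print(nm,onz(t,pt,z))
```

```text
f+x+y [610.2 184.5 104.1] 1.8
f+x-y [594.   33.9 104.5] 1.2
f-x-y [408.5  52.7 100.4] 4.2
f-x+y [423.8 201.8 105.3] 0.8
h+y [429.8 170.5 149. ] 2.4
h-y [421.7  85.6 139.7] 3.0
c+x+y [609.7 -88.8  72.2] 1.5
c+x-y [ 620.6 -240.3   71.9] 0.9
c-x-y [ 405.4 -256.9   69.8] 4.5
c-x+y [ 390.8 -107.1   77.2] 1.1
flap [509.2 118.2 103.6] canvas [ 506.6 -173.3   72.8] handle [425.7 128.  144.3]
f x dirs -5.326981766352183 -5.796728359148168 y dirs-90 -6.152673802845825 -5.866258221664836
c x dirs 4.766766828788216 4.427487533504918 y dirs-90 4.131617061255724 5.569344308971779
bar -5.439635270811266
[ 143.1 -582.5  198.1] [[ 1.   0.2 -0. ]
 [ 0.2 -1.   0. ]
 [ 0.  -0.  -1. ]]
red [714.7  -1.6  75. ]
white [ 309.7 -255.    70. ]
```

```bash
cat > plan.py <<'E'
import sys
from h import *
np.set_printoptions(precision=1,suppress=True)
st=r.sense(); A=R.from_euler('xyz',st["tcp_rot"],degrees=True); p=np.array(st["tool_pos"])
def go(x,y,z,yaw):
    return np.r_[(A.inv()*R.from_euler('xyz',[180,0,yaw],degrees=True)).as_rotvec(degrees=True),A.inv().apply(np.array([x,y,z])-p)]
if __name__=="__main__":
    print("now",p,st["tcp_rot"],st["ft_force"],st["finger_gap"],round(st["time"],2))
    for a in sys.argv[1:]:
        v=go(*map(float,a.split())); print(a,"->",v,np.linalg.norm(v[3:]))
E
python3 plan.py "400 -280 270 50" "425 127 250 84.3"
```

```text
now [ 143.1 -582.5  198.1] [-180.    -0.    13.8] [0.5 0.2 0.3] 85.33211183444948 0.3
400 -280 270 50 -> [  -0.    -0.   -36.2  321.7 -232.6  -71.7] 403.3396354417512
425 127 250 84.3 -> [  -0.    -0.   -70.5  443.  -621.8  -51.4] 765.2185089255087
```

Careful with the scale: shifts go in units of 50 mm and turns go in units of 2 degrees. That gives: 321.7 mm is 6.434, 300 mm is 6, -36.2 degrees is -18.1.

```bash
echo '[[[0, 0, -2], [0.7, -0.5, -0.4], 85], [[0, 0, -4.5], [1.6, -1.16, -0.8], 85], [[0, 0, -7], [2.54, -1.84, -1.2], 85], [[0, 0, -9.5], [3.48, -2.52, -1.44], 85], [[0, 0, -12], [4.42, -3.2, -1.44], 85], [[0, 0, -14.5], [5.36, -3.88, -1.44], 85], [[0, 0, -16.5], [6, -4.4, -1.44], 85], [[0, 0, -18.1], [6.434, -4.652, -1.434], 85]]' | python3 steer.py 30; python3 plan.py "425 127 250 84.3"
```

```text
time: 1.3
tool_pos: [401.2, -278.3, 270.5]
tcp_rot: [180.0, -0.0, 50.2]
ft_force: [-0.1, 0.1, 0.8]
finger_gap: 85.0
grip_force: 0.0
now [ 401.2 -278.3  270.5] [180.   -0.   50.2] [-0.1  0.1  0.8] 84.96907119167071 1.3
425 127 250 84.3 -> [   0.    -0.   -34.1  326.7 -241.    20.4] 406.47116147181333
```

Scaled: 326.7 mm is 6.534, 310 mm is 6.2, -34.1 degrees is -17.05.

```bash
echo '[[[0, 0, -2], [0.7, -0.52, 0], 85], [[0, 0, -4.5], [1.6, -1.18, 0], 85], [[0, 0, -7], [2.56, -1.88, 0.1], 85], [[0, 0, -9.5], [3.5, -2.58, 0.2], 85], [[0, 0, -12], [4.44, -3.28, 0.28], 85], [[0, 0, -14.5], [5.4, -3.98, 0.36], 85], [[0, 0, -16.5], [6.2, -4.58, 0.4], 85], [[0, 0, -17.05], [6.534, -4.82, 0.408], 85]]' | python3 steer.py 30; python3 plan.py "425 127 250 84.3"  "425 127 124 84.3"
python3 - <<'E'
from h import *
s=r.snapshot("side"); t=r.snapshot("top")
cv2.imwrite("pics/c3.png",crop(s,255,135,150,140,4))
E
```

```text
time: 2.3
tool_pos: [425.0, 127.7, 249.7]
tcp_rot: [-180.0, -0.0, 84.4]
ft_force: [0.9, -1.0, -0.6]
finger_gap: 85.0
grip_force: 0.0
now [425.  127.7 249.7] [-180.    -0.    84.4] [ 0.9 -1.  -0.6] 84.95003243929733 2.3
425 127 250 84.3 -> [-0.  -0.   0.1 -0.7  0.1 -0.3] 0.7839066268370007
425 127 124 84.3 -> [ -0.   -0.    0.1  -0.8   0.1 125.7] 125.67084213402127
```

View pics/c3.png

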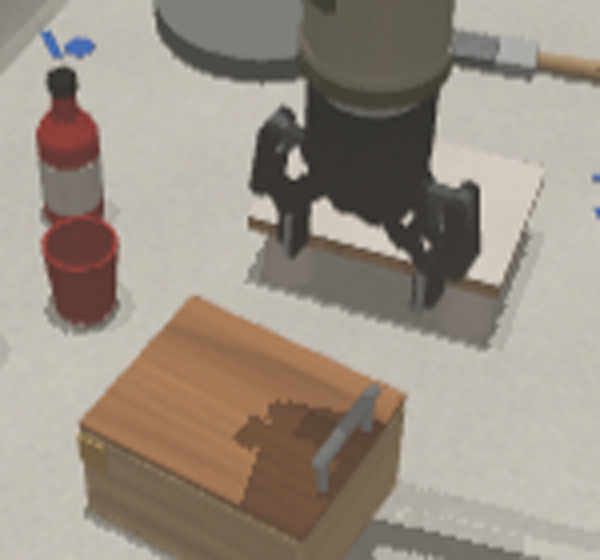

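The open gripper hangs above the bar, with its fingers at crop (292,250) and (425,300). They straddle the bar crosswise as intended, so I'll descend and grip.

Scaled: 125 mm is 2.5, 122 mm is 2.44.

```bash
echo '[[[0, 0, 0], [-0.01, 0, 0.4], 85], [[0, 0, 0], [-0.01, 0, 0.9], 85], [[0, 0, 0], [-0.01, 0, 1.4], 85], [[0, 0, 0], [-0.01, 0, 1.9], 85], [[0, 0, 0], [-0.01, 0, 2.24], 85], [[0, 0, 0], [-0.01, 0, 2.44], 85], [[0, 0, 0], [-0.01, 0, 2.5], 85], [[0, 0, 0], [-0.01, 0, 2.5], 85]]' | python3 steer.py 30; echo '[[[0, 0, 0], [0, 0, 0], 40], [[0, 0, 0], [0, 0, 0], 15], [[0, 0, 0], [0, 0, 0], 0], [[0, 0, 0], [0, 0, 0], 0], [[0, 0, 0], [0, 0, 0], 0], [[0, 0, 0], [0, 0, 0], 0], [[0, 0, 0], [0, 0, 0], 0]]' | python3 steer.py 30
```

```text
time: 3.4
tool_pos: [425.8, 124.6, 125.3]
tcp_rot: [180.0, -0.0, 84.1]
ft_force: [-0.4, -0.4, 0.1]
finger_gap: 84.9
grip_force: 0.0
time: 4.28
tool_pos: [425.4, 124.6, 124.8]
tcp_rot: [-180.0, 0.0, 84.1]
ft_force: [0.4, 0.5, 0.6]
finger_gap: -0.1
grip_force: 0.0
```

Run:
```python
from h import *
s=r.snapshot("side"); t=r.snapshot("top")
a=crop(s,290,190,80,75,7);b=crop(t,250,180,33*1,75,7)
cv2.imwrite("pics/c4.png",np.hstack([a,b]))
print(proj(s,[425.2,127,143]),proj(s,r.sense()["tool_pos"]))
```

```text
[342.21547184 241.07380669] [342.19776216 244.4574199 ]
```

View pics/c4.png

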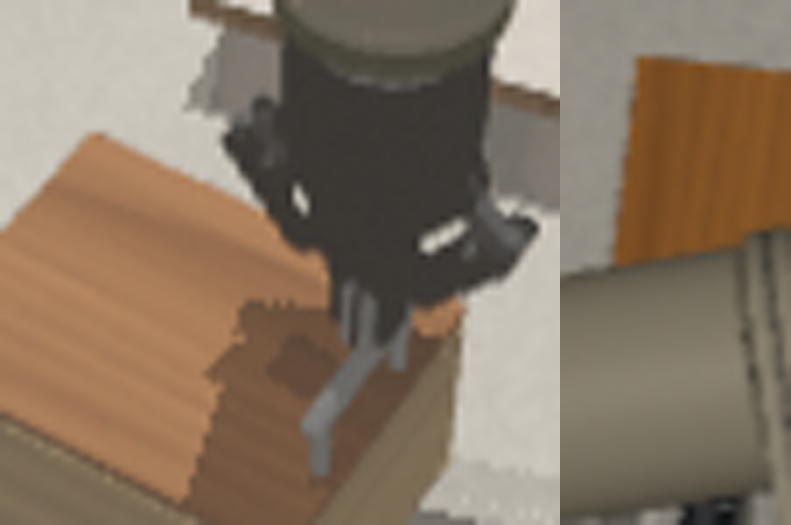

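The closed fingertips show at crop (375,345), above the bar. The measured TCP should project to about (369,385). I'll check whether the camera and robot agree.

Run:
```python
from h import *
np.set_printoptions(precision=1,suppress=True)
s=r.snapshot("side"); t=r.snapshot("top")
A=R.from_euler('xyz',[180,0,84.4],degrees=True)
for dz in(0,-13):
  for y in (-50,0,50):
    w=A.apply([0,y,dz])+[425,127.7,249.7]; q=proj(s,w); print(dz,y,w,"c3 crop",(q-[255,135])*4+1.5)
# base cross-check: text heights
for P in ([425,127,143],): print(proj(t,P),proj(s,P))
st=r.sense(); print(st["tool_pos"],st["ft_force"])
# z-sweep of midpoint bar ray in side view vs top view
T=((124+.5)/5-.5+250,(297.5+.5)/5-.5+180); S=((306.5+.5)/4-.5+265,(346+.5)/4-.5+155)
for z in (130,143,155): print(z,onz(t,T,z),onz(s,S,z))
```

```text
0 -50 [375.2 132.6 249.7] c3 crop [425.9 355.5]
0 0 [425.  127.7 249.7] c3 crop [357.8 324.6]
0 50 [474.8 122.8 249.7] c3 crop [291.9 294.8]
-13 -50 [375.2 132.6 262.7] c3 crop [427.5 342.1]
-13 0 [425.  127.7 262.7] c3 crop [358.8 311.2]
-13 50 [474.8 122.8 262.7] c3 crop [292.3 281.4]
[274.7 238.9] [342.3 241.1]
[425.4 124.6 124.8] [-0.2  0.3  0.6]
130 [424.8 129.2 130. ] [431.2 118.7 130. ]
143 [424.5 127.9 143. ] [427.5 128.4 143. ]
155 [424.1 126.7 155. ] [424.2 137.3 155. ]
```

Scaled: 2 mm is 0.04.

```bash
echo '[[[0, 0, 0], [0, 0, 0.04], 0], [[0, 0, 0], [0, 0, 0.04], 0]]' | python3 steer.py 30;echo '[[[0, 0, 0], [0, 0, 0.04], 0], [[0, 0, 0], [0, 0, 0.04], 0]]' | python3 steer.py 30
```

```text
time: 4.72
tool_pos: [425.2, 124.6, 122.5]
tcp_rot: [-180.0, 0.0, 84.1]
ft_force: [-0.2, 0.3, 0.3]
finger_gap: -0.3
grip_force: 0.0
time: 4.97
tool_pos: [425.2, 124.6, 120.5]
tcp_rot: [-180.0, 0.0, 84.1]
ft_force: [0.2, 0.1, -0.7]
finger_gap: 0.2
grip_force: 0.0
```

Run:
```python
from h import *
s=r.snapshot("side")
x0,y0,k=315,205,12
a=crop(s,x0,y0,60,48,k)
def m(P,c):
    q=(proj(s,P)-[x0,y0]+.5)*k; cv2.drawMarker(a,tuple(int(v) for v in q),c,0,14,1)
p=r.sense()["tool_pos"]; m(p,(0,0,255)); m(p+[0,0,19],(0,255,0)); m([425.5,127.5,143],(255,0,0))
cv2.imwrite("pics/c5.png",a)
```

```text
(no output)
```

View pics/c5.png

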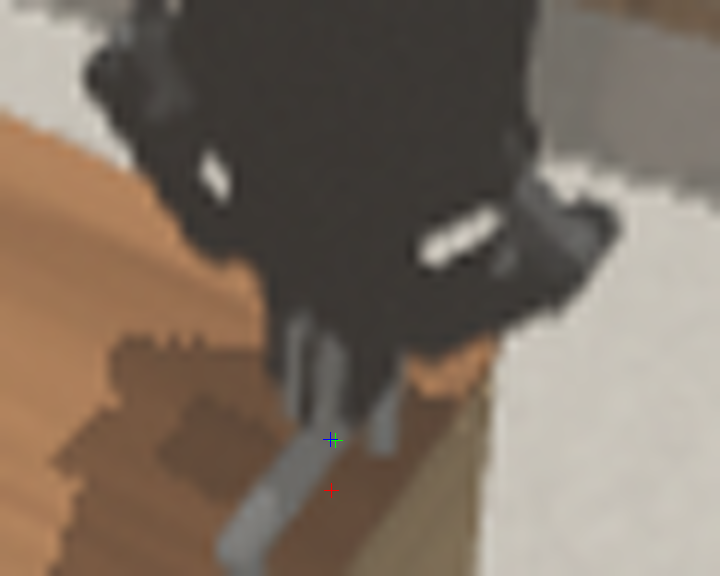

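The marked TCP at (330,490) sits about 70 px below the visible fingertips at (340,420). That puts the real tips about 25 mm above the reported TCP, just over the bar. I'll probe down gently to confirm.

```bash
for i in 1 2 3; do echo '[[[0, 0, 0], [0, 0, 0.03], 0], [[0, 0, 0], [0, 0, 0.04], 0]]' | python3 steer.py 30 | grep -E "tool|ft"; done
```

```text
tool_pos: [425.4, 124.6, 118.7]
ft_force: [-0.2, 0.1, 1.3]
tool_pos: [425.3, 124.6, 116.7]
ft_force: [-0.9, 0.2, 0.8]
tool_pos: [425.6, 124.7, 115.9]
ft_force: [-6.7, -0.5, 13.0]
```

```bash
echo '[[[0, 0, 0], [0, 0, -0.3], 0], [[0, 0, 0], [0, 0, -0.8], 0], [[0, 0, 0], [0.04, 0.04, -0.8], 40], [[0, 0, 0], [0.04, 0.04, -0.8], 85], [[0, 0, 0], [0.04, 0.04, -0.8], 85], [[0, 0, 0], [0.04, 0.04, -0.8], 85], [[0, 0, 0], [0.04, 0.04, -0.8], 85], [[0, 0, 0], [0.04, 0.04, -0.8], 85]]' | python3 steer.py 30; echo '[[[0, 0, 0], [0, 0, 0.2], 85], [[0, 0, 0], [0, 0, 0.5], 85], [[0, 0, 0], [0, 0, 0.76], 85], [[0, 0, 0], [0, 0, 0.92], 85], [[0, 0, 0], [0, 0, 1.04], 85], [[0, 0, 0], [0, 0, 1.12], 85], [[0, 0, 0], [0, 0, 1.16], 85], [[0, 0, 0], [0, 0, 1.16], 85]]' | python3 steer.py 30
```

```text
time: 6.78
tool_pos: [427.5, 126.4, 154.6]
tcp_rot: [-180.0, 0.0, 84.1]
ft_force: [0.6, 0.4, -1.6]
finger_gap: 84.8
grip_force: 0.0
time: 7.78
tool_pos: [427.7, 126.4, 96.9]
tcp_rot: [180.0, -0.0, 84.1]
ft_force: [0.4, -0.6, -0.7]
finger_gap: 85.4
grip_force: 0.0
```

```bash
echo '[[[0, 0, 0], [0, 0, 0], 40], [[0, 0, 0], [0, 0, 0], 15], [[0, 0, 0], [0, 0, 0], 0], [[0, 0, 0], [0, 0, 0], 0], [[0, 0, 0], [0, 0, 0], 0], [[0, 0, 0], [0, 0, 0], 0], [[0, 0, 0], [0, 0, 0], 0]]' | python3 steer.py 30
python3 - <<'E'
from h import *
s=r.snapshot("side"); cv2.imwrite("pics/keep.png",s["pixels"])
E
```

```text
time: 8.65
tool_pos: [424.4, 126.7, 96.7]
tcp_rot: [-179.6, 0.0, 84.1]
ft_force: [-17.7, 0.7, 13.8]
finger_gap: 9.3
grip_force: 30.0
```

```bash
echo '[[[0, 0, 0], [0, -0.04, -0.02], 0], [[0, 0, 0], [0, -0.08, -0.04], 0], [[0, 0, 0], [0, -0.08, -0.04], 0]]' | python3 steer.py 30; echo '[[[0, 0, 0], [0, 0, -0.06], 0], [[0, 0, 0], [0, 0, -0.16], 0], [[0, 0, 0], [0, 0.01, -0.24], 0]]' | python3 steer.py 30;  python3 - <<'E'
from h import *
s=r.snapshot("side")
x0,y0,k=315,205,8
a=crop(s,x0-40,y0-10,100,70,k)
cv2.imwrite("pics/c6.png",a[:560])
E
```

```text
time: 9.07
tool_pos: [425.2, 126.6, 99.2]
tcp_rot: [179.8, -0.0, 84.1]
ft_force: [7.4, 0.6, -5.1]
finger_gap: 9.5
grip_force: 29.3
time: 9.45
tool_pos: [429.2, 126.3, 112.3]
tcp_rot: [179.4, -0.1, 84.1]
ft_force: [25.9, -1.8, -13.0]
finger_gap: 9.4
grip_force: 29.5
```

View pics/c6.png

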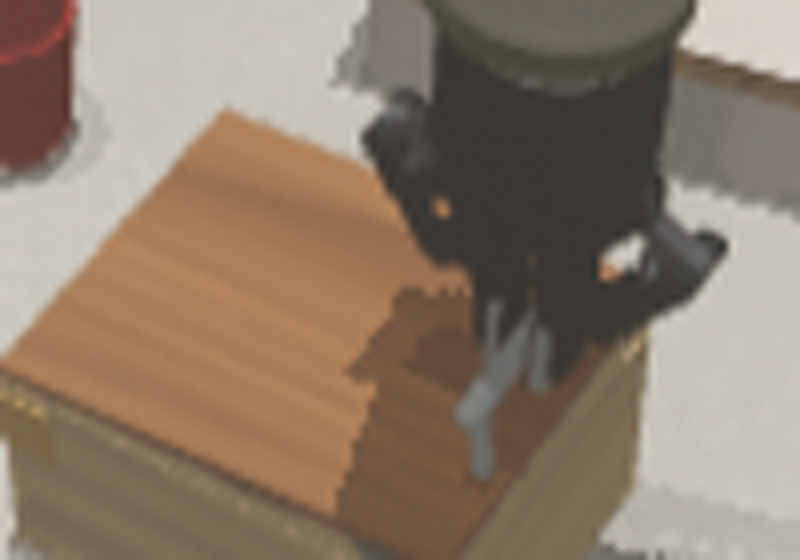

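The fingers hold the bar at crop (510,340) and the flap has begun to lift. The measured motion fits the hinge arc, so I'll compute the arc offsets.

Run:
```python
import numpy as np
for q in list(range(4,106,4))+[103]:
    a=np.radians(q+13.43); print(q, round(180-185.06*np.cos(a),1), round(185.06*np.sin(a)-43,1), end=" | ")
```

```text
4 3.4 12.4 | 8 7.7 24.6 | 12 12.9 36.5 | 16 18.8 47.9 | 20 25.6 59.0 | 24 33.0 69.5 | 28 41.2 79.5 | 32 50.1 88.8 | 36 59.6 97.6 | 40 69.7 105.6 | 44 80.4 113.0 | 48 91.5 119.5 | 52 103.1 125.3 | 56 115.0 130.3 | 60 127.2 134.4 | 64 139.7 137.6 | 68 152.4 140.0 | 72 165.3 141.5 | 76 178.2 142.1 | 80 191.1 141.7 | 84 203.9 140.5 | 88 216.7 138.4 | 92 229.2 135.4 | 96 241.6 131.5 | 100 253.6 126.8 | 104 265.3 121.3 | 103 262.4 122.7 |
```

Scaled: -34 mm is -0.68, 19 mm is 0.38.

```bash
echo '[[[0, 0, 0], [0, 0.08, -0.04], 0], [[0, 0, 0], [0, 0.12, -0.1], 0], [[0, 0, 0], [0, 0.16, -0.22], 0], [[0, 0, 0], [0, 0.212, -0.34], 0], [[0, 0, 0], [0, 0.266, -0.46], 0], [[0, 0, 0], [0, 0.32, -0.57], 0], [[0, 0, 0], [0, 0.38, -0.68], 0]]' | python3 steer.py 30
```

```text
time: 10.38
tool_pos: [443.0, 124.8, 145.0]
tcp_rot: [-180.0, 0.0, 84.1]
ft_force: [3.2, 0.4, -6.4]
finger_gap: 9.6
grip_force: 29.3
```

Scaled: 72.7 mm is 1.454, -71.6 mm is -1.432.

```bash
echo '[[[0, 0, 0], [0, 0.136, -0.222], 0], [[0, 0, 0], [0, 0.284, -0.432], 0], [[0, 0, 0], [0, 0.448, -0.632], 0], [[0, 0, 0], [0, 0.626, -0.818], 0], [[0, 0, 0], [0, 0.816, -0.994], 0], [[0, 0, 0], [0, 1.018, -1.154], 0], [[0, 0, 0], [0, 1.232, -1.302], 0], [[0, 0, 0], [0, 1.454, -1.432], 0]]' | python3 steer.py 30
```

```text
time: 11.38
tool_pos: [515.5, 117.2, 219.3]
tcp_rot: [180.0, 0.0, 84.1]
ft_force: [-11.2, -0.9, 10.3]
finger_gap: 9.9
grip_force: 30.2
```

Scaled: 60 mm is 1.2, -23.5 mm is -0.47.

```bash
echo '[[[0, 0, 0], [0, 0.22, -0.14], 0], [[0, 0, 0], [0, 0.45, -0.246], 0], [[0, 0, 0], [0, 0.694, -0.328], 0], [[0, 0, 0], [0, 0.944, -0.392], 0], [[0, 0, 0], [0, 1.2, -0.44], 0], [[0, 0, 0], [0, 1.456, -0.47], 0], [[0, 0, 0], [0, 1.714, -0.48], 0], [[0, 0, 0], [0, 1.972, -0.474], 0]]' | python3 steer.py 30
```

```text
time: 12.38
tool_pos: [614.7, 106.8, 241.5]
tcp_rot: [179.9, 0.0, 84.1]
ft_force: [-2.7, -2.2, 6.5]
finger_gap: 9.5
grip_force: 31.3
```

Scaled: 71 mm is 1.42, 38 mm is 0.76.

```bash
echo '[[[0, 0, 0], [0, 0.256, 0.004], 0], [[0, 0, 0], [0, 0.512, 0.046], 0], [[0, 0, 0], [0, 0.76, 0.106], 0], [[0, 0, 0], [0, 1.008, 0.184], 0], [[0, 0, 0], [0, 1.248, 0.28], 0], [[0, 0, 0], [0, 1.42, 0.36], 0], [[0, 0, 0], [0, 1.42, 0.36], 0]]' | python3 steer.py 30; echo '[[[0, 0, 0], [0, 0, 0], 15], [[0, 0, 0], [0, 0, 0], 30], [[0, 0, 0], [0, 0, 0], 30], [[0, 0, 0], [0, 0, 0], 30]]' | python3 steer.py 30
```

```text
time: 13.25
tool_pos: [685.2, 99.4, 221.4]
tcp_rot: [179.9, 0.0, 84.1]
ft_force: [2.5, -4.9, 2.3]
finger_gap: 9.6
grip_force: 31.7
time: 13.75
tool_pos: [683.9, 100.1, 222.1]
tcp_rot: [-180.0, -0.0, 84.1]
ft_force: [0.5, -1.3, 0.2]
finger_gap: 30.1
grip_force: 0.0
```

Scaled: -45 mm is -0.9, -20 mm is -0.4.

```bash
echo '[[[0, 0, 0], [0, 0, -0.3], 30], [[0, 0, 0], [0, 0, -0.9], 30], [[0, 0, 0], [0, 0, -1.6], 30], [[0, 0, 0], [0, 0, -2.1], 30], [[0, 0, 0], [0, -0.4, -2.24], 30], [[0, 0, 0], [0, -1.3, -2.24], 40], [[0, 0, 0], [0, -2.4, -2.24], 40], [[0, 0, 0], [0, -3.4, -2.24], 40]]' | python3 steer.py 30; python3 plan.py "450 -220 330 94"
```

```text
time: 14.75
tool_pos: [513.5, 117.5, 335.6]
tcp_rot: [179.9, -0.0, 84.1]
ft_force: [-0.4, 0.2, 0.7]
finger_gap: 39.7
grip_force: 0.0
now [513.5 117.5 335.6] [179.9  -0.   84.1] [-0.4  0.2  0.7] 39.72262769821321 14.75
450 -220 330 94 -> [   0.1   -0.    -9.9 -342.2  -28.4    5.3] 343.4635046867734
```

```bash
echo '[[[0, 0, 0], [-0.6, -0.06, 0], 40], [[0, 0, 0], [-1.6, -0.14, 0], 40], [[0, 0, 0], [-2.7, -0.22, 0], 40], [[0, 0, 0], [-3.8, -0.32, 0], 40], [[0, 0, 0], [-4.9, -0.4, 0], 40], [[0, 0, 0], [-5.9, -0.48, 0], 40], [[0, 0, 0], [-6.6, -0.54, 0], 40], [[0, 0, 0], [-6.84, -0.56, 0], 40]]' | python3 steer.py 30
python3 - <<'E'
from h import *
s=r.snapshot("side"); t=r.snapshot("top")
cv2.imwrite("pics/t_open.png",t["pixels"]);cv2.imwrite("pics/s_open.png",s["pixels"])
a=crop(t,248,175,66,75,6);b=crop(s,262,185,66,100,6)
b=b[:600];H=max(a.shape[0],b.shape[0]); P=lambda i:np.vstack([i,np.zeros((H-i.shape[0],i.shape[1],3),np.uint8)])
o=np.hstack([P(a),P(b)]);print(o.shape); cv2.imwrite("pics/c7.png",o)
E
```

```text
time: 15.75
tool_pos: [451.4, -221.8, 335.3]
tcp_rot: [179.9, 0.0, 83.9]
ft_force: [-0.4, 0.2, 0.2]
finger_gap: 40.0
grip_force: 0.0
(600, 792, 3)
```

View pics/c7.png

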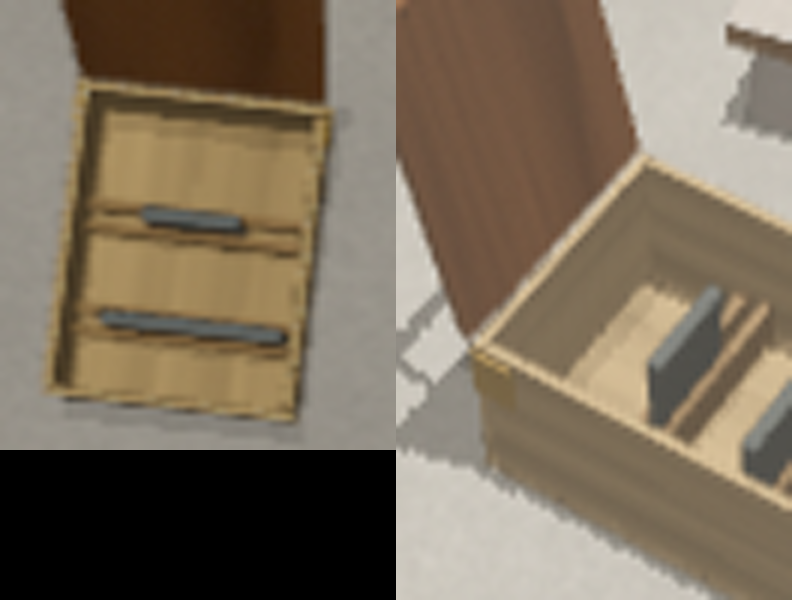

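The flap stands open. The wide spreader is in the near slot, running from (102,317) to (284,337) in the left (top-view) crop. The narrow one is in the far slot. I'll locate the wide one's top edge with a mask in both views.

Run:
```python
from h import *
np.set_printoptions(precision=1,suppress=True)
t,s=r.snapshot("top"),r.snapshot("side")
def blobs(im,x0,y0,x1,y1):
    p=im["pixels"].astype(int); m=((p[...,2]-p[...,0]<12)&(p.sum(2)<400)); k=np.zeros(m.shape,bool);k[y0:y1,x0:x1]=1
    n,l,st,c=cv2.connectedComponentsWithStats((m&k).astype(np.uint8))
    for i in range(1,n):
        if st[i,4]>25:
            ys,xs=np.nonzero(l==i); print(st[i],c[i],cv2.minAreaRect(np.c_[xs,ys].astype(np.float32)))
blobs(t,262,205,300,236); blobs(s,300,220,360,290)
T=lambda p:((p[0]+.5)/6-.5+248,(p[1]+.5)/6-.5+175)
for p in((102,316),(284,337)): print(T(p),onz(t,T(p),86))
# rim corners of box
for p in((85,82),(327,106),(297,418),(48,393)): print("rim",onz(t,T(p),100))
a=crop(s,320,215,50,65,9); cv2.imwrite("pics/c8.png",a)
```

```text
[272 210  16   4  36] [279.6 211.1] ((279.5346374511719, 211.15347290039062), (15.224069595336914, 2.189081907272339), 5.710593223571777)
[265 227  30   5  63] [279.5 229. ] ((279.4939270019531, 229.05487060546875), (29.264358520507812, 1.9877676963806152), 6.34019136428833)
[304 233  12  23 131] [309.8 244.3] ((309.8171081542969, 243.8536834716797), (7.964862823486328, 23.426063537597656), 38.65980529785156)
[320 235  20  30 189] [330.3 250.9] ((330.6200256347656, 249.84002685546875), (7.199999809265137, 32.599998474121094), 36.86989974975586)
(264.5833333333333, 227.25) [468.5 169.5  86. ]
(294.9166666666667, 230.75) [456.4  60.1  86. ]
rim [608.4 180.5 100. ]
rim [594.6  35.  100. ]
rim [407.8  51.2 100. ]
rim [421.9 199.  100. ]
```

View pics/c8.png

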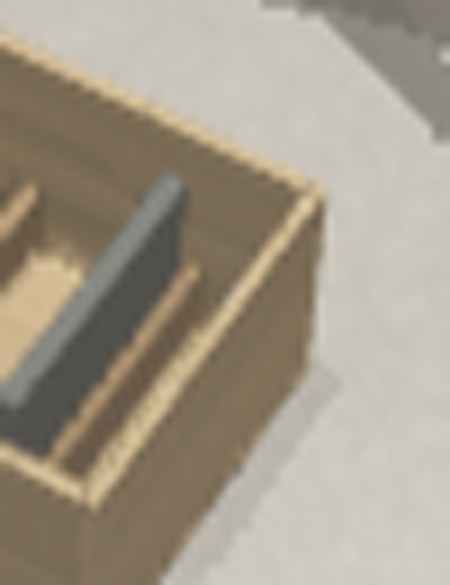

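The wide spreader's top strip runs in that crop from (12,392) to (173,187), standing upright between its rails. I'll triangulate its middle and plan the move over it.

```bash
python3 - <<'E'
from h import *
np.set_printoptions(precision=1,suppress=True)
t,s=r.snapshot("top"),r.snapshot("side")
S=lambda p:((p[0]+.5)/9-.5+320,(p[1]+.5)/9-.5+215)
T=lambda p:((p[0]+.5)/6-.5+248,(p[1]+.5)/6-.5+175)
print(tri(t,T((102,316)),s,S((12,392))),tri(t,T((284,337)),s,S((173,187))))
E
python3 plan.py "462.4 114.8 200 83.9"
```

```text
(array([469.2, 169.4,  88.4]), np.float64(1.6721837761291778)) (array([459.3,  61.3,  76.4]), np.float64(5.1503329916574545))
now [ 452.3 -218.8  334.5] [180.   -0.   84.2] [-0.1  0.3 -0.1] 39.859925423615024 16.05
462.4 114.8 200 83.9 -> [  0.   -0.    0.3 332.9 -23.9 134.5] 359.8528372371338
```

Careful with the scale: shifts go in units of 50 mm and turns go in units of 2 degrees. That gives: -5 mm is -0.1, 333 mm is 6.66, 0.2 degrees is 0.1.

```bash
echo '[[[0, 0, 0.1], [0.6, -0.04, 0], 34], [[0, 0, 0.1], [1.6, -0.1, 0.2], 34], [[0, 0, 0.1], [2.7, -0.18, 0.6], 34], [[0, 0, 0.1], [3.8, -0.26, 1.1], 34], [[0, 0, 0.1], [4.9, -0.34, 1.7], 34], [[0, 0, 0.1], [5.9, -0.42, 2.24], 34], [[0, 0, 0.1], [6.5, -0.47, 2.6], 34], [[0, 0, 0.1], [6.66, -0.47, 2.68], 34]]' | python3 steer.py 30; echo '[[[0, 0, 0], [0, 0, 0.4], 34], [[0, 0, 0], [0, 0, 1], 34], [[0, 0, 0], [0, 0, 1.6], 34], [[0, 0, 0], [0, 0, 2], 34], [[0, 0, 0], [0, 0, 2.2], 34], [[0, 0, 0], [0, 0, 2.24], 34], [[0, 0, 0], [0, 0, 2.24], 34]]' | python3 steer.py 30; python3 plan.py "463 115 80 83.8"
```

```text
time: 17.05
tool_pos: [461.3, 116.2, 198.7]
tcp_rot: [-179.9, 0.0, 84.1]
ft_force: [0.5, -0.4, -0.1]
finger_gap: 34.1
grip_force: 0.0
time: 17.92
tool_pos: [463.5, 113.7, 89.1]
tcp_rot: [179.9, -0.0, 83.9]
ft_force: [0.2, 0.8, -0.8]
finger_gap: 34.0
grip_force: 0.0
now [463.5 113.7  89.1] [179.9  -0.   83.9] [ 0.2  0.8 -0.8] 34.04967580481618 17.93
463 115 80 83.8 -> [ 0.1 -0.   0.1  1.2 -0.7  9.1] 9.230050896820893
```

Scaled: 28 mm is 0.56, 18 mm is 0.36.

```bash
echo '[[[0, 0, 0], [0.01, 0, 0.16], 34], [[0, 0, 0], [0.02, 0, 0.36], 34], [[0, 0, 0], [0.02, 0, 0.56], 34], [[0, 0, 0], [0.02, 0, 0.56], 34]]' | python3 steer.py 30|grep -E "pos|ft"; echo '[[[0, 0, 0], [0, 0, 0.12], 34], [[0, 0, 0], [0, 0, 0.24], 34], [[0, 0, 0], [0, 0, 0.36], 34], [[0, 0, 0], [0, 0, 0.4], 34], [[0, 0, 0], [0, 0, 0.4], 34]]' | python3 steer.py 30|grep -E "pos|ft"
```

```text
tool_pos: [461.7, 114.6, 58.6]
ft_force: [-0.5, 0.7, 0.0]
tool_pos: [462.7, 114.7, 39.9]
ft_force: [0.1, -0.3, -1.2]
```

Scaled: 4 mm is 0.08, 8 mm is 0.16.

```bash
echo '[[[0, 0, 0], [0, 0, 0.08], 34], [[0, 0, 0], [0, 0, 0.16], 34], [[0, 0, 0], [0, 0, 0.16], 34]]' | python3 steer.py 30|grep -E "pos|ft"; echo '[[[0, 0, 0], [0, 0, 0.06], 34], [[0, 0, 0], [0, 0, 0.12], 34], [[0, 0, 0], [0, 0, 0.12], 34]]' | python3 steer.py 30|grep -E "pos|ft"; echo '[[[0, 0, 0], [0, 0, 0], 20], [[0, 0, 0], [0, 0, 0], 10], [[0, 0, 0], [0, 0, 0], 5], [[0, 0, 0], [0, 0, 0], 5], [[0, 0, 0], [0, 0, 0], 5]]' | python3 steer.py 25
```

```text
tool_pos: [462.5, 114.6, 31.6]
ft_force: [0.4, -0.1, -1.1]
tool_pos: [462.6, 114.7, 25.7]
ft_force: [0.5, 0.1, 1.2]
time: 20.42
tool_pos: [463.1, 114.7, 26.3]
tcp_rot: [180.0, -0.0, 83.9]
ft_force: [1.0, 0.3, 1.9]
finger_gap: 9.3
grip_force: 24.8
```

Scaled: -9 mm is -0.18, -5 mm is -0.1.

```bash
echo '[[[0, 0, 0], [0, 0, 0], 5], [[0, 0, 0], [0, 0, -0.04], 5], [[0, 0, 0], [0, 0, -0.1], 5], [[0, 0, 0], [0, 0, -0.18], 5], [[0, 0, 0], [0, 0, -0.28], 5], [[0, 0, 0], [0, 0, -0.4], 5], [[0, 0, 0], [0, 0, -0.52], 5], [[0, 0, 0], [0, 0, -0.64], 5]]' | python3 steer.py 30; echo '[[[0, 0, 0], [0, 0, -0.12], 5], [[0, 0, 0], [0, 0, -0.3], 5], [[0, 0, 0], [0, 0, -0.54], 5], [[0, 0, 0], [0, 0, -0.84], 5], [[0, 0, 0], [0, 0, -1.2], 5], [[0, 0, 0], [0, 0, -1.56], 5], [[0, 0, 0], [0, 0, -1.84], 5], [[0, 0, 0], [0, 0, -2], 5]]' | python3 steer.py 30;echo '[[[0, 0, 0], [0, 0, -0.12], 5], [[0, 0, 0], [0, 0, -0.3], 5], [[0, 0, 0], [0, 0, -0.5], 5], [[0, 0, 0], [0, 0, -0.6], 5]]' | python3 steer.py 30
```

```text
time: 21.42
tool_pos: [463.0, 114.7, 58.6]
tcp_rot: [180.0, -0.0, 83.9]
ft_force: [1.0, 0.2, -1.7]
finger_gap: 9.4
grip_force: 30.0
time: 22.42
tool_pos: [463.4, 114.8, 159.4]
tcp_rot: [179.9, -0.0, 83.9]
ft_force: [-0.7, -0.5, -1.8]
finger_gap: 9.3
grip_force: 30.0
time: 22.92
tool_pos: [463.2, 114.7, 189.0]
tcp_rot: [180.0, -0.0, 83.9]
ft_force: [-0.2, 0.3, -1.4]
finger_gap: 9.6
grip_force: 30.0
```

```bash
python3 - <<'E'
from h import *
np.set_printoptions(precision=2,suppress=True)
t=r.snapshot("top"); s=r.snapshot("side")
T=lambda p:((p[0]+.5)/5-.5+250,(p[1]+.5)/5-.5+180)
S=lambda p:((p[0]+.5)/4-.5+265,(p[1]+.5)/4-.5+155)
an=lambda v:np.degrees(np.arctan2(v[1],v[0]))
for c,f,q in ((t,T,((432,48),(638,36),(664,332),(458,349))),(s,S,((210,140),(272,30),(503,93),(462,206)))):
    P=np.array([onz(c,f(p),78)for p in q]); print(P.mean(0),an(P[0]-P[3]),an(P[1]-P[2]),an(P[0]-P[1])-90,an(P[3]-P[2])-90)
E
python3 plan.py "507 -173 189 94.7"
```

```text
[ 505.55 -172.83   78.  ] 4.9084269920474 4.415407559391505 3.6719325194779486 4.916740555734421
[ 505.36 -167.8    78.  ] 5.9504336596903595 3.711990600744759 4.542353059786166 5.857567663974109
now [463.4 114.8 188.9] [179.9  -0.   83.9] [-0.2 -0.5 -1.2] 9.78618949147357 23.02
507 -173 189 94.7 -> [   0.1   -0.   -10.8 -281.5   74.    -0.1] 291.0440410105993
```

```bash
echo '[[[0, 0, -0.5], [-0.3, 0.08, 0], 5], [[0, 0, -1], [-0.9, 0.24, 0], 5], [[0, 0, -2], [-1.7, 0.44, 0], 5], [[0, 0, -2.5], [-2.6, 0.68, 0], 5], [[0, 0, -3.5], [-3.5, 0.92, 0], 5], [[0, 0, -4.25], [-4.4, 1.14, 0], 5], [[0, 0, -5], [-5.1, 1.32, 0], 5], [[0, 0, -5.4], [-5.44, 1.4, 0], 5]]' | python3 steer.py 30; python3 plan.py "505.5 -172 160 94.7"
```

```text
time: 24.02
tool_pos: [503.3, -165.2, 187.5]
tcp_rot: [-180.0, -0.0, 94.6]
ft_force: [-0.0, 1.3, -1.2]
finger_gap: 9.4
grip_force: 30.0
now [ 503.3 -165.2  187.5] [-180.    -0.    94.6] [-0.   1.3 -1.2] 9.404885149010722 24.02
505.5 -172 160 94.7 -> [-0.  -0.  -0.1 -7.   1.7 27.5] 28.408491749491734
```

```bash
echo '[[[0, 0, 0], [-0.06, 0.02, 0.06], 5], [[0, 0, 0], [-0.14, 0.034, 0.2], 5], [[0, 0, 0], [-0.14, 0.034, 0.38], 5], [[0, 0, 0], [-0.14, 0.034, 0.54], 5], [[0, 0, 0], [-0.14, 0.034, 0.55], 5], [[0, 0, 0], [-0.14, 0.034, 0.55], 5]]' | python3 steer.py 30; python3 plan.py "505.5 -172 128.5 94.7"
python3 - <<'E'
from h import *
np.set_printoptions(precision=1,suppress=True)
s=r.snapshot("side"); p=s["pixels"].astype(int)
tcp=np.array(r.sense()["tool_pos"]); print("expected bottom mid",proj(s,tcp-[0,0,20.3]),"ends",proj(s,tcp+[-4.5,55,-20.3]),proj(s,tcp+[4.5,-55,-20.3]),"top +y end",proj(s,tcp+[-4.5,55,59.7]))
m=((p[...,2]-p[...,0]<12)&(p.sum(2)<400)).astype(np.uint8); k=np.zeros_like(m);k[110:225,310:410]=1
for y in range(140,215,2): print(y,''.join('#' if v else '.' for v in (m*k)[y,310:410]))
E
```

```text
time: 24.78
tool_pos: [505.9, -169.8, 160.7]
tcp_rot: [180.0, -0.0, 94.7]
ft_force: [0.0, -1.2, -1.1]
finger_gap: 9.6
grip_force: 30.0
now [ 505.9 -169.8  160.7] [180.   -0.   94.7] [ 0.  -1.2 -1.1] 9.62652786256661 24.77
505.5 -172 128.5 94.7 -> [ 0.  -0.   0.  -2.1 -0.6 32.2] 32.25179640705881
expected bottom mid [356.1 169.1] ends [350.8 179.9] [361.1 159. ] top +y end [352.4 160.9]
140 ########################################################.....########...............................
142 ###############################################..#######...########.................................
144 ###############################################..##################.................................
146 ###################################.....#######..#####################..............................
148 ################################.........#########################.##...............................
150 ##############################...........############################...............................
152 ##########################...............#############...........############
[... 2578 characters left out ...]
..#.#.####.................................#..........................
204 ............................#..##.#.#######.##.#....................................................
206 ......................######...#..####.####.##.##.##.##.................#...........................
208 .....................#.#..#..###.##.###################...............##............................
210 .............................#...#######.#.##.#.#..####..............#..............................
212 ..................................#####.##.######.##.#...............##.............................
214 ..........................................#.#####.####..............#####...........................
```

Scaled: 32 mm is 0.64, -2 mm is -0.04.

```bash
echo '[[[0, 0, 0], [-0.02, 0, 0.06], 5], [[0, 0, 0], [-0.04, -0.01, 0.18], 5], [[0, 0, 0], [-0.04, -0.01, 0.34], 5], [[0, 0, 0], [-0.04, -0.01, 0.48], 5], [[0, 0, 0], [-0.04, -0.01, 0.58], 5], [[0, 0, 0], [-0.04, -0.01, 0.64], 5], [[0, 0, 0], [-0.04, -0.01, 0.65], 5], [[0, 0, 0], [-0.04, -0.01, 0.65], 5]]' | python3 steer.py 30; echo '[[[0, 0, 0], [0, 0, 0], 5], [[0, 0, 0], [0, 0, 0], 5], [[0, 0, 0], [0, 0, 0], 5], [[0, 0, 0], [0, 0, 0], 5]]' | python3 steer.py 30
python3 - <<'E'
from h import *
np.set_printoptions(precision=1,suppress=True)
s=r.snapshot("side"); p=s["pixels"].astype(int)
cv2.imwrite("pics/s_end.png",s["pixels"]); t=r.snapshot("top"); cv2.imwrite("pics/t_end.png",t["pixels"])
tcp=np.array(r.sense()["tool_pos"]); print("expected +y bottom",proj(s,tcp+[-4.5,55,-20.3]))
m=((p[...,2]-p[...,0]<12)&(p.sum(2)<400)).astype(np.uint8)
for y in range(170,202,2): print(y,''.join('#' if v else '.' for v in m[y,310:400]))
# other things unmoved: difference to first pictures outside arm
for n,a in(("side",s),("top",t)):
    b=cv2.imread(f"pics/{n}0.png"); d=(cv2.absdiff(a["pixels"],b).max(2)>45).astype(np.uint8)
    k,l,st,c=cv2.connectedComponentsWithStats(d)
    print(n,[x.tolist() for x in st[1:] if x[4]>12])
E
```

```text
time: 25.82
tool_pos: [505.7, -172.1, 128.3]
tcp_rot: [180.0, 0.0, 94.7]
ft_force: [0.1, -0.1, -1.2]
finger_gap: 9.0
grip_force: 30.0
time: 26.32
tool_pos: [505.5, -172.1, 128.1]
tcp_rot: [180.0, 0.0, 94.7]
ft_force: [0.6, -0.5, -1.6]
finger_gap: 9.5
grip_force: 30.0
expected +y bottom [350.6 186.8]
170 ........................................#########.........................................
172 ........................................########..........................................
174 ........................................#######...........................................
176 ........................................######............................................
178 ........................................######............................................
180 ........................................#####.............................................
182 ........................................####..............................................
184 ........................................###...............................................
186 ...................................
[... 945 characters left out ...]
 74], [272, 178, 4, 10, 19], [482, 200, 35, 29, 609], [513, 201, 57, 23, 259], [549, 204, 34, 51, 742], [458, 243, 25, 13, 214], [413, 285, 18, 18, 119], [505, 296, 18, 21, 164], [421, 305, 70, 57, 2176], [448, 304, 52, 20, 273]]
top [[255, 165, 48, 75, 1205], [338, 178, 68, 97, 1818], [293, 193, 9, 4, 19], [265, 194, 36, 22, 474], [293, 207, 80, 105, 1476], [392, 213, 7, 16, 21], [262, 215, 38, 15, 369], [385, 230, 7, 16, 21], [258, 232, 40, 12, 267], [328, 240, 10, 22, 28], [376, 247, 9, 19, 25], [325, 295, 244, 105, 7765], [221, 299, 124, 101, 4172], [288, 317, 11, 9, 50], [567, 333, 5, 4, 13], [568, 338, 10, 40, 244], [286, 352, 50, 48, 332], [570, 378, 11, 6, 35], [570, 382, 12, 6, 34]]
```

```bash
python3 -c "
from bench import r
print(r.hand_in())"
```

```text
the job is handed in; nothing more can be done
None
```

I handed in the job at about 26 s: the flap stands wide open, and the arm holds the wide spreader still and upright at a 30 N grip, square over the canvas centre. Its plain edge is about 3 cm above the canvas, worked out from the stated 78 mm canvas height, because the cameras read the canvas 5 mm lower. The narrow spreader was left in its slot, and nothing else appears to have moved in before-and-after pictures.

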